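# Thickness gauge for target-stand packers

### The arm

A 6-joint arm with a two-finger parallel gripper is mounted at the origin on the work surface. World frame = base frame: x ahead of the robot, y to its left, z up, the work surface at z = 0. Lengths are in m, angles in rad, forces in N, time in s.
With the tool pointing down it reaches from about 0.3 to 0.875 m from the base axis. Payload 6.4 kg.
Tool frame: the origin (TCP) lies midway between the tips of the shut fingers; the grasp point (between the pads) lies 19 mm behind it; z points along the fingers, y is the direction in which the jaws open and shut (so a half turn about z gives the same grasp; the last joint's range is limited). The gripper opens to 88 mm and grips with 3 to 60 N. Pads are 18 mm wide; open, the fingers measure 123 mm over their backs; the gripper's body (75 mm by 187 mm) begins 45 mm behind the grasp point.
Start: joints at [-1.375, 0.181, 1.607, -0, 1.354, -0.206], TCP at [0.225, -0.529, 0.208] pointing down, gripper open.
Joint ranges: [-2.99, 2.99], [-0.89, 2.07], [0.3, 2.58], [-1.14, 4.28], [0, 2.63], [-3.12, 3.12]. Speed limits (rad/s): [2.57, 2.57, 3.01, 3.14, 3.14, 3.14].

### API

Orientations are given as a unit quaternion [w, x, y, z].
In Python, from station import sense, camera, camera_params, finish_job gives the robot as it stands.
- The arm moves only by the tool send_rows, never from a script. Its argument "increments" is text: rows parted by semicolons, each of 5 numbers parted by spaces: the opening, from 0 (shut) to 1 (fully open), then the shift along the tool's x, y, z in cm, then the turn about the tool's z in degrees. A call has 1 to 20 rows; each row shifts and turns the commanded pose from where the row before left it, along the tool's axes as they then stand; what a row does not reach is not made up. A row lasts 1/8 s, in which the tool goes at most 62.5 mm and 10.7 degrees, less where a joint would pass 70% of its speed; a pose out of reach is approached as far as the arm can. A call is refused whole if a number of a shift passes 6.25 or a number of a turn 10.7, either way. A call with a gripper value outside its range is refused whole. The fingers move at their own pace and stop on an object; "newtons" is the grip in N (left out, the last holds). Time passes only in rows, so rows that do not move let the fingers close. It gives the time, the measured TCP pose, the force and the opening at its end, in the units of the state.
- sense(): the state, without advancing time (a new reading comes with each control period).
- camera(name): name is "scene" or "side" or "wrist"; returns the picture (420x560x3 uint8, red, green, blue); there is no depth.
- camera_params(name): a dict with "camera_matrix" (3x3 intrinsics, pixels), "position" and "orientation" of the camera in the world; the wrist camera has in their place "T_tool_cam" (4x4, takes a point from camera to tool coordinates, whose origin is the TCP and whose axes are the flange's). Camera axes: x right, y up, looking along -z (the intrinsics and any distortion apply to the point x, -y, -z); pixel columns grow to the right and rows downward; lengths in m; the calibration is good to about 2 mm. The wrist camera is an equidistant fisheye: a pixel r from the principal point sees the ray r / f radians off the axis. A picture is of the moment at which its call begins: read the wrist's pose just before it. camera_params takes no time and is no camera call.
- finish_job(): hands the job in, once; it reports no verdict.
The state is a dict: "t": time; "joint_positions": joint angles; "qd": joint speeds; "tau": joint torques, N m; "eef_pos": TCP position; "ee_rot": TCP orientation; "force": force on the tool from outside, world axes, zero at the start; "moment": the same for the moment, N m; "grip_width": opening from 0.0 (shut) to 1.0 (fully open).
Only numpy, scipy, OpenCV 4.12 (cv2) and the standard library are available. Lean on these libraries where they do the work, as an engineer would, in place of code of your own. Each camera call takes 0.05 s, during which the arm holds its last target.

### The job

On the archery club's table, sort two of the plastic packers that level the target stands: drop the yellow one and the red one on end into the thickness gauge, each in the narrowest slot that takes it, standing all the way down on the slot's floor and about midway along the slot. The blue packer is wanted outside: leave it standing where it is.

Things in the scene. Friction and masses are not known exactly. Their poses are not given: they have to be found in the camera images.
- gauge: Fixed gauge, dark wood on an aluminium base: 80 mm (x) by 250 mm (y), 52 mm high. Origin: centre of its underside, on the table. Three slots run along x, open-ended, floors 8 mm above the table: widest at y +80 mm (35 mm wide), middle at y 0 (27 mm), narrowest at y -80 mm (19 mm). Above 38 mm each side flares out 10 mm to the top. A packer fully down has its centre 63 mm above the table.
- yellow_packer_mid (a point): Yellow plastic packer, a plate 60 mm wide, 16 mm thick and 110 mm high, standing upright on its 16 x 60 mm end; the point is its centre, 55 mm above its foot. Own x runs along the 60 mm width, y through the thickness, z up. About 0.1 kg; loose.
- blue_packer_mid (a point): Blue plastic packer, a plate 60 mm wide, 24 mm thick and 110 mm high, standing upright on its 24 x 60 mm end; the point is its centre, 55 mm above its foot. Own x runs along the 60 mm width, y through the thickness, z up. About 0.15 kg; loose.
- red_packer_mid (a point): Red plastic packer, a plate 60 mm wide, 32 mm thick and 110 mm high, standing upright on its 32 x 60 mm end; the point is its centre, 55 mm above its foot. Own x runs along the 60 mm width, y through the thickness, z up. About 0.2 kg; loose.
Things that resemble listed ones, but are neither listed nor needed, are in the scene too. Leave any purple look-alike of the part that bears red_packer_mid alone.

How it is judged:
At the end, for the whole second after the job is handed in: Yellow stands in the narrowest slot, red in the widest: each on the floor (centre at most 7 mm too high), within 12 mm of the slot's centre line and 20 mm of its mid-length, within 11 degrees of upright, released, at rest. The blue packer is within 30 mm of its start (y of yellow_packer_mid in the frame of gauge between -0.092 and -0.068 m and x of yellow_packer_mid in the frame of gauge between -0.02 and 0.02 m and z of yellow_packer_mid in the frame of gauge between 0.05 and 0.07 m and angle between each of yellow_packer_mid, red_packer_mid's own z axis and vertical below 0.192 rad and linear speed of each of yellow_packer, red_packer below 0.02 m/s and y of red_packer_mid in the frame of gauge between 0.068 and 0.092 m and x of red_packer_mid in the frame of gauge between -0.02 and 0.02 m and z of red_packer_mid in the frame of gauge between 0.05 and 0.07 m and distance of blue_packer_mid from where it was at the start of the episode below 0.03 m); the robot touches nothing.
It fails at once if the blue packer is knocked, lifted or moved more than 30 mm (distance of blue_packer_mid from where it was at the start of the episode above 0.03 m).
It also fails if it takes over 64 s, if anything falls off the work surface, if the arm or the gripper's body presses on something with over 40 N, if the wrist force passes 120 N, or if a joint passes its speed limit or range.

## Working session

There is one attempt and no reset: what is moved stays moved. The work goes in short steps, Python scripts to look and compute and a tool call to move; the robot and the scene stay as the last step left them, time stands still between calls to the robot, and variables do not carry over. Pictures are saved under pics/ and viewed, and the job is handed in when it is done.

Besides the shell and the picture viewer there is one more tool, called after "Emit:" by a JSON object that holds its "fn" and its "kwargs". send_rows: Moves the arm, as the interface text tells. Its arguments: {"type":"object","properties":{"increments":{"type":"string"},"newtons":{"type":"number"}},"required":["increments"]}

```bash
mkdir -p pics; ls
python3 - <<'E'
from station import *
import cv2
s=sense();print(s)
for n in("scene","side","wrist"):
    im=camera(n);cv2.imwrite(f"pics/{n}0.png",im[:,:,::-1]);print(n,camera_params(n))
E
```

```text
pics
{'t': 0.0, 'joint_positions': array([-1.37531026e+00,  1.81542074e-01,  1.60798341e+00,  2.19113853e-05,
        1.35379092e+00, -2.06267959e-01]), 'qd': array([ 0.00039137, -0.00070893, -0.00124577,  0.00033244,  0.00024077,
       -0.00063698]), 'tau': array([-5.61373108e-04, -4.33870411e+01, -3.41850400e+01,  7.01580732e-02,
        3.83474305e-02, -1.34074080e-04]), 'eef_pos': array([ 0.22476979, -0.52862217,  0.20662149]), 'ee_rot': array([-8.61803129e-04,  9.79892074e-01,  1.99526390e-01,  1.53428418e-05]), 'force': array([ 0.43422631,  0.12985973, -0.58183468]), 'moment': array([ 0.01177167, -0.01264705,  0.06540188]), 'grip_width': 0.9996081792360763}
scene {'camera_matrix': array([[468.78588465,   0.        , 273.66649899],
       [  0.        , 468.78588465, 216.55674161],
       [  0.        ,   0.        ,   1.        ]]), 'position': array([ 1.1611169 , -0.14143091,  0.77681301]), 'orientation': array([0.71669572, 0.26876507, 0.22818325, 0.60170174])}
side {'camera_matrix': array([[534.99055607,   0.        , 278.873518  ],
       [  0.        , 534.99055607, 218.03245247],
       [  0.        ,   0.        ,   1.        ]]), 'position': array([0.39572908, 0.57538773, 0.79459523]), 'orientation': array([-0.11881462, -0.04182185,  0.35131373,  0.92774602])}
wrist {'camera_matrix': array([[325.1922621 ,   0.        , 277.4052521 ],
       [  0.        , 325.1922621 , 207.85536401],
       [  0.        ,   0.        ,   1.        ]]), 'T_tool_cam': array([[-1.67844584e-04,  9.64479261e-01,  2.64158527e-01,
         6.67908645e-02],
       [ 9.99999603e-01,  3.93025848e-04, -7.99598501e-04,
         2.31713666e-04],
       [-8.75017300e-04,  2.64158288e-01, -9.64478944e-01,
        -1.77500992e-01],
       [ 0.00000000e+00,  0.00000000e+00,  0.00000000e+00,
         1.00000000e+00]])}
```

View pics/scene0.png

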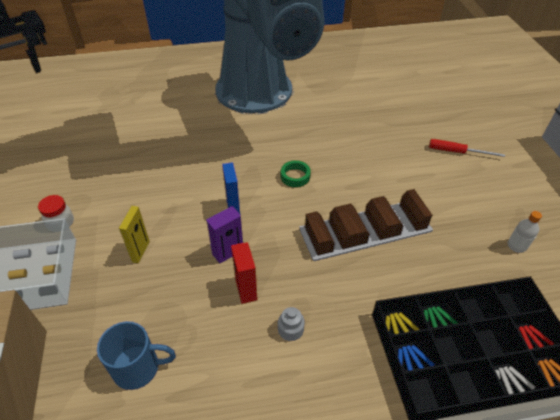

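View pics/side0.png

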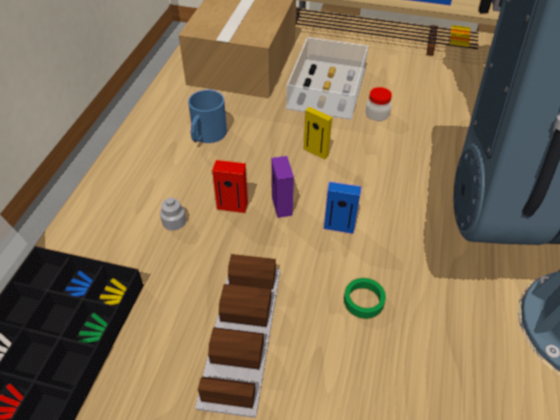

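View pics/wrist0.png

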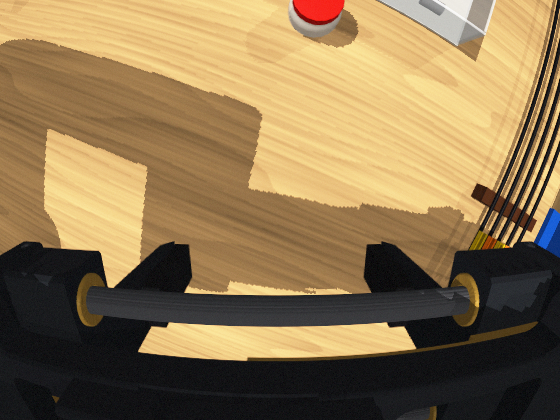

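The scene view shows yellow at (135,235), blue at (231,188), red at (245,272), the purple look-alike at (226,235) and the gauge around (367,225). In the side view they are yellow (318,133), blue (342,207), red (231,187), purple (282,187) and gauge (238,330). The wrist view shows only the red-lidded jar and a tray. Next I'll crop in close.

```bash
cat > h.py <<'E'
import numpy as np,cv2
from station import *
from scipy.spatial.transform import Rotation as R
def rot(q): return R.from_quat([q[1],q[2],q[3],q[0]]).as_matrix()
def cam(n):
    p=camera_params(n)
    return p["camera_matrix"],np.array(p["position"]),rot(p["orientation"])
def ray(n,px):
    K,o,Rm=cam(n); d=np.array([(px[0]-K[0,2])/K[0,0],-(px[1]-K[1,2])/K[1,1],-1.]); d=Rm@d
    return o,d/np.linalg.norm(d)
def onz(n,px,z):
    o,d=ray(n,px); return o+d*(z-o[2])/d[2]
def proj(n,P):
    K,o,Rm=cam(n); c=Rm.T@(np.array(P)-o); return np.array([K[0,2]+K[0,0]*c[0]/-c[2],K[1,2]-K[1,1]*c[1]/-c[2]])
def tri(a,b):
    (o1,d1),(o2,d2)=a,b
    A=np.c_[d1,-d2]; s=np.linalg.lstsq(A,o2-o1,rcond=None)[0]
    p,q=o1+d1*s[0],o2+d2*s[1]; return (p+q)/2,np.linalg.norm(p-q)
E
python3 - <<'E'
import cv2,numpy as np
def crop(n,x0,y0,x1,y1,k,o):
    im=cv2.imread(f"pics/{n}0.png")[y0:y1,x0:x1]
    cv2.imwrite(o,cv2.resize(im,None,fx=k,fy=k,interpolation=cv2.INTER_CUBIC))
crop("scene",115,155,265,305,4,"pics/c1.png")
crop("scene",295,180,440,265,5,"pics/c2.png")
crop("side",200,95,370,245,4,"pics/c3.png")
crop("side",185,240,300,420,3.3,"pics/c4.png")
E
```

```text
(no output)
```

View pics/c1.png

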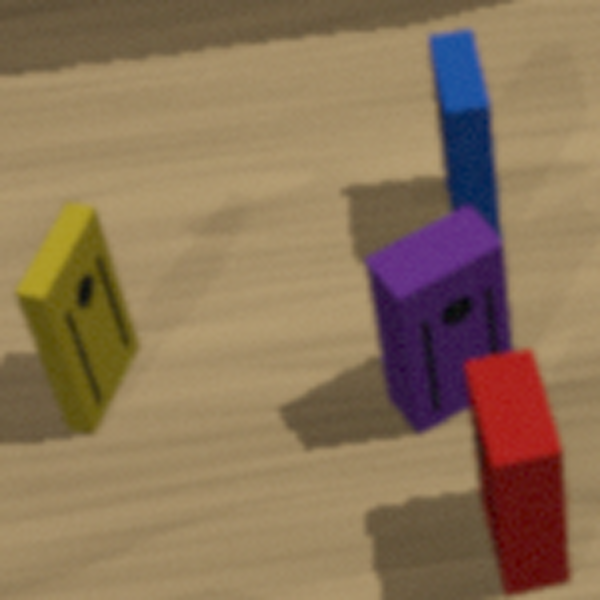

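View pics/c2.png

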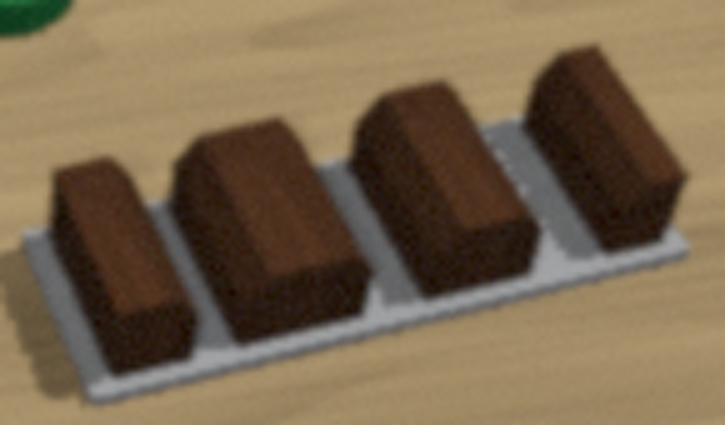

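View pics/c3.png

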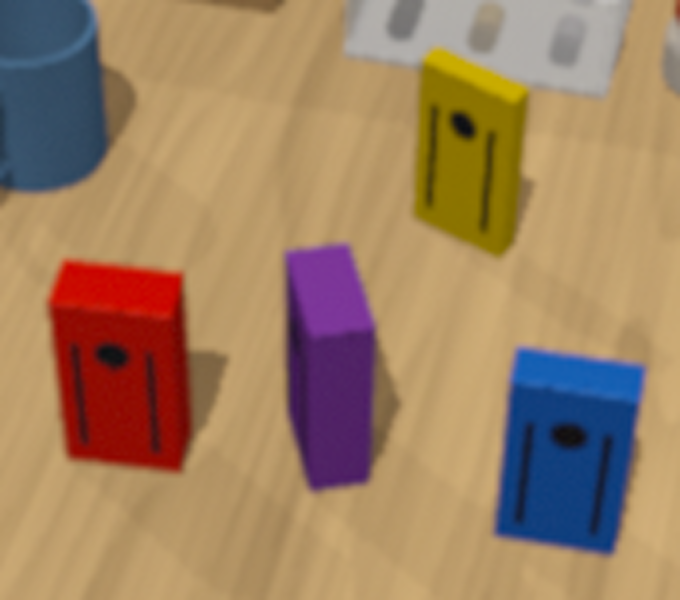

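View pics/c4.png

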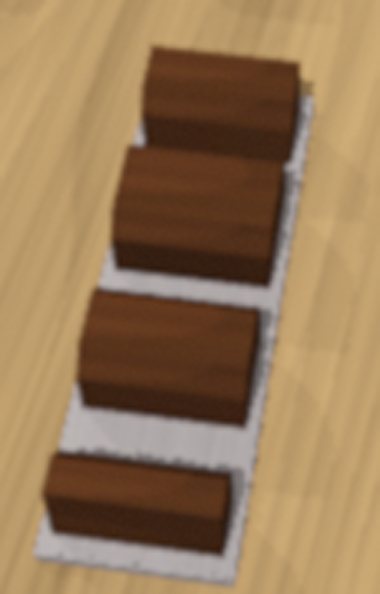

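```bash
cat > m0.py <<'E'
from h import *
def S(l): return [((a+.5)/4-.5+115,(b+.5)/4-.5+155) for a,b in l]
def D(l): return [((a+.5)/4-.5+200,(b+.5)/4-.5+95) for a,b in l]
def G(l): return [((a+.5)/5-.5+295,(b+.5)/5-.5+180) for a,b in l]
def H(l): return [((a+.5)/3.3-.5+185,(b+.5)/3.3-.5+240) for a,b in l]
def rep(nm,n,pts,z):
    P=np.array([onz(n,p,z)[:2] for p in pts])
    e=np.roll(P,-1,0)-P
    print(nm,n,"ctr",P.mean(0).round(4),"len",(np.linalg.norm(e,axis=1)*1e3).round(1),"ang",np.degrees(np.arctan2(e[:,1],e[:,0])).round(1))
z=.11
rep("Y","scene",S([(20,293),(48,300),(98,208),(72,203)]),z)
rep("Y","side",D([(430,47),(526,93),(518,103),(424,58)]),z)
rep("R","scene",S([(468,366),(532,352),(562,452),(492,468)]),z)
rep("R","side",D([(64,262),(183,274),(183,318),(52,303)]),z)
rep("P","scene",S([(368,262),(398,300),(502,240),(470,207)]),z)
rep("P","side",D([(287,254),(348,245),(374,325),(307,335)]),z)
rep("B","scene",S([(430,37),(470,30),(489,103),(449,112)]),z)
rep("B","side",D([(517,348),(643,367),(638,402),(510,385)]),z)
rep("Gtop","scene",G([(57,172),(117,313),(685,178),(597,47)]),.052)
rep("Gtop","side",H([(152,47),(300,64),(230,510),(45,490)]),.052)
rep("Gbase","scene",G([(23,235),(95,390),(688,245),(600,120)]),.008)
for a,b,c,d in [((117,313),(190,297),0,0)]: pass
# slot floor edges, scene front edge (blocks bottom) z .008
for u in [(115,372),(190,355),(240,342),(365,312),(430,297),(530,268),(612,250),(672,236)]:
    print(onz("scene",G([u])[0],.008)[:2].round(4))
E
python3 m0.py
```

```text
Y scene ctr [ 0.5375 -0.3121] len [14.5 59.  13.6 58.2] ang [  63.   158.1 -114.   -22.7]
Y side ctr [ 0.5365 -0.3106] len [61.1  9.4 59.5 10. ] ang [155.9  75.1 -23.9 -95.7]
R scene ctr [ 0.6671 -0.1127] len [29.5 56.9 31.  56.9] ang [  95.6    5.4  -84.4 -176.1]
R side ctr [ 0.6631 -0.1106] len [57.  29.7 61.7 28.2] ang [-173.5  106.8    5.5  -82.4]
P scene ctr [ 0.5697 -0.1373] len [28.3 59.2 26.9 57.7] ang [  24.7  118.6 -152.2  -62.6]
P side ctr [ 0.5693 -0.1354] len [29.7 55.7 31.4 55.5] ang [-152.8  116.3   26.8  -65.5]
B scene ctr [ 0.4474 -0.1121] len [21.4 56.5 20.9 57.7] ang [  94.6    3.3  -82.  -176.2]
B side ctr [ 0.4477 -0.1092] len [57.3 22.3 57.2 23.9] ang [-177.4   93.     4.2  -86.6]
Gtop scene ctr [0.5621 0.1591] len [ 76.8 248.3  78.7 247.8] ang [   5.3   96.5 -174.2  -83.1]
Gtop side ctr [0.561 0.159] len [ 79.1 244.1  81.7 246.5] ang [-173.4   97.5    8.3  -83.1]
Gbase scene ctr [0.5632 0.16  ] len [ 86.2 267.9  76.3 268.4] ang [   7.8   96.5 -172.3  -85.6]
[0.6113 0.0425]
[0.6082 0.0748]
[0.6053 0.0968]
[0.5992 0.1522]
[0.5962 0.1813]
[0.5886 0.2279]
[0.5853 0.2657]
[0.5823 0.2938]
```

The things I could confuse are, in scene pixels:
- **Yellow:** packer (135,235), against the yellow fletchings at (400,322).
- **Red:** packer (245,272), against the purple look-alike (226,235), the jar lid (52,206) and the screwdriver (448,147).
- **Blue:** packer (231,188), against the mug (130,355).

I choose the yellow and red plates with a slotted face. The crops confirm them, with top faces of about 60x14 mm and 59x30 mm. The narrow slot is the left gap in the scene view (low y).

```bash
cat >> h.py <<'E'
def go(x,y,z,yaw):
    "print turn (deg) then shift in cm after turning"
    s=sense(); M=rot(s["ee_rot"]); c=np.degrees(np.arctan2(M[1,0],M[0,0]))
    t=-((yaw-c+180)%360-180)
    a=np.radians(yaw); T=np.c_[[np.cos(a),np.sin(a),0],[np.sin(a),-np.cos(a),0],[0,0,-1]]
    d=T.T@(np.array([x,y,z])-s["eef_pos"])*100
    print("t",round(s["t"],2),"pos",s["eef_pos"].round(4),"yaw",c.round(2),"turn",t.round(2),"shift cm",d.round(2),"F",s["force"].round(1),"w",round(s["grip_width"]*88,1),"tilt",np.degrees(np.arccos(-M[2,2])).round(2))
E
python3 -c "
from h import *
go(.537,-.3113,.208,-23.5)"
```

```text
t 0.15 pos [ 0.2248 -0.5288  0.2068] yaw 23.02 turn 46.52 shift cm [ 19.96 -32.39  -0.12] F [ 0.   0.2 -0.7] w 87.8 tilt 0.07
```

Emit:
{"fn": "send_rows", "kwargs": {"increments": "1 0 0 0 9.3;1 0 0 0 9.3;1 0 0 0 9.3;1 0 0 0 9.3;1 0 0 0 9.3;1 2 -3.2 0 0;1 2 -3.2 0 0;1 2 -3.2 0 0;1 2 -3.2 0 0;1 2 -3.2 0 0;1 2 -3.2 0 0;1 2 -3.2 0 0;1 2 -3.2 0 0;1 2 -3.2 0 0;1 2 -3.6 0 0;1 0 0 0 0;1 0 0 0 0", "newtons": 20}}

```text
t: 2.28
eef_pos: [0.5369, -0.3118, 0.2071]
ee_rot: [0.0, 0.979, -0.203, -0.0]
force: [-0.2, -0.6, 0.0]
grip_width: 0.996
```

```bash
python3 -c "
from h import *
go(.537,-.3113,.066,-23.5)
cv2.imwrite('pics/w1.png',camera('wrist')[:,:,::-1])"
```

```text
t 2.27 pos [ 0.5369 -0.3118  0.2071] yaw -23.45 turn 0.05 shift cm [-1.000e-02 -5.000e-02  1.411e+01] F [-0.2 -0.6  0. ] w 87.6 tilt 0.06
```

View pics/w1.png

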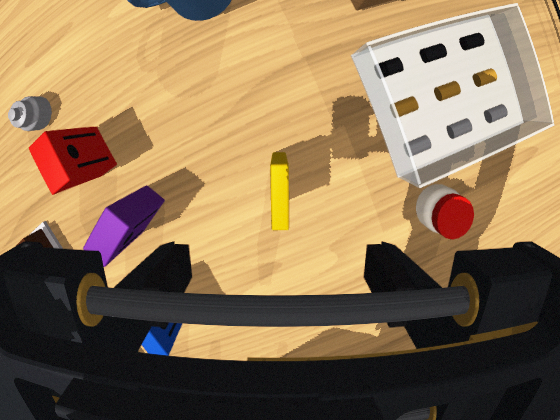

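The yellow top face spans about (271..289, 163..230) and lies centred and parallel between the fingers. I'll check its centre with a ray from the wrist camera.

```bash
cat >> h.py <<'E'
def wonz(px,z,s):
    p=camera_params("wrist");K=p["camera_matrix"];T=p["T_tool_cam"]
    d=np.array([(px[0]-K[0,2]),(px[1]-K[1,2])]);r=np.hypot(*d)+1e-9;th=r/K[0,0];d=d/r*np.sin(th)
    c=np.array([d[0],-d[1],-np.cos(th)])
    M=rot(s["ee_rot"]);o=s["eef_pos"]+M@T[:3,3];v=M@T[:3,:3]@c
    return o+v*(z-o[2])/v[2]
E
python3 - <<'E'
from h import *
im=cv2.imread('pics/w1.png');h=cv2.cvtColor(im,cv2.COLOR_BGR2HSV)
c=im[130:250,250:310];cv2.imwrite('pics/w1c.png',cv2.resize(c,None,fx=5,fy=5,interpolation=cv2.INTER_CUBIC))
E
```

```text
(no output)
```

View pics/w1c.png

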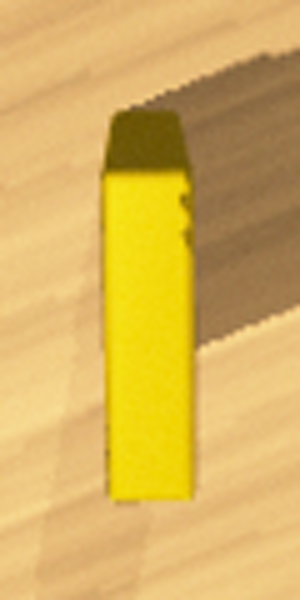

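Run:
```python
from h import *
s=sense()
P=np.array([wonz((250+a/5-.4,130+b/5-.4),.11,s) for a,b in [(105,171),(191,171),(195,499),(107,499)]])[:,:2]
e=np.roll(P,-1,0)-P
print(P.mean(0),np.linalg.norm(e,axis=1)*1e3,np.degrees(np.arctan2(e[:,1],e[:,0])))
c=P.mean(0);go(c[0],c[1],.066,-24.2)
```

```text
[ 0.53690861 -0.31543655] [14.61161533 58.77788259 15.72353208 58.74847875] [-113.5018006   157.62185254   66.43218892  -23.46206886]
t 2.33 pos [ 0.5366 -0.3122  0.2072] yaw -23.51 turn 0.69 shift cm [ 0.16  0.28 14.12] F [ 0.2 -0.2  0.1] w 87.8 tilt 0.05
```

Emit:
{"fn": "send_rows", "kwargs": {"increments": "1 0.1 0.2 2 0;1 0 0 2.5 0;1 0 0 2.5 0;1 0 0 2.5 0;1 0 0 2.5 0;1 0 0 2.1 0;1 0 0 0 0;0 0 0 0 0;0 0 0 0 0;0 0 0 0 0;0 0 0 0 0;0 0 0 0 0;0 0 0 0 0;0 0 0 0 0", "newtons": 25}}

```text
t: 4.08
eef_pos: [0.5375, -0.3139, 0.0665]
ee_rot: [-0.0, 0.979, -0.203, -0.0]
force: [1.0, 0.8, -0.6]
grip_width: 0.231
```

```bash
python3 -c "
from h import *
go(.537,-.3113,.22,-23.5)
cv2.imwrite('pics/w2.png',camera('side')[:,:,::-1])"
```

```text
t 4.08 pos [ 0.5375 -0.3139  0.0665] yaw -23.47 turn 0.03 shift cm [ -0.15  -0.22 -15.35] F [ 1.   0.8 -0.6] w 20.3 tilt 0.0
```

View pics/w2.png

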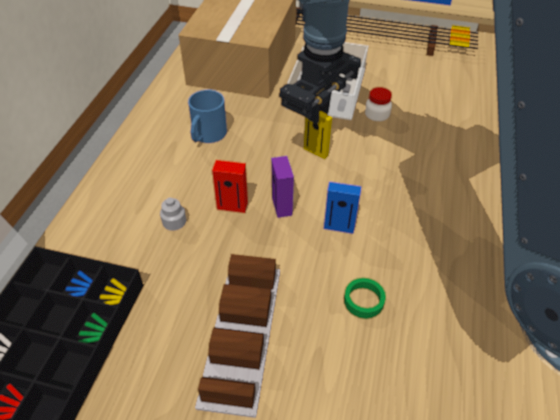

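The gripper now straddles yellow at (318,130) in the side view, and the fingers may still be closing. I'll hold a little longer, then lift.

Emit:
{"fn": "send_rows", "kwargs": {"increments": "0 0 0 0 0;0 0 0 0 0;0 0 0 0 0;0 0 0 -1 0;0 0 0 -2 0;0 0 0 -3 0;0 0 0 -3 0;0 0 0 -3 0;0 0 0 -3 0;0 0 0 -1 0;0 0 0 0 0"}}

```text
t: 5.5
eef_pos: [0.5378, -0.3142, 0.2276]
ee_rot: [0.0, 0.979, -0.203, 0.001]
force: [0.7, 0.3, -1.3]
grip_width: 0.18
```

```bash
python3 -c "
from h import *
go(.5708,.0795,.226,6.7)
cv2.imwrite('pics/w3.png',camera('wrist')[:,:,::-1])"
```

```text
t 5.5 pos [ 0.5378 -0.3142  0.2276] yaw -23.48 turn -30.18 shift cm [  7.87 -38.72   0.16] F [ 0.7  0.3 -1.3] w 15.8 tilt 0.11
```

View pics/w3.png

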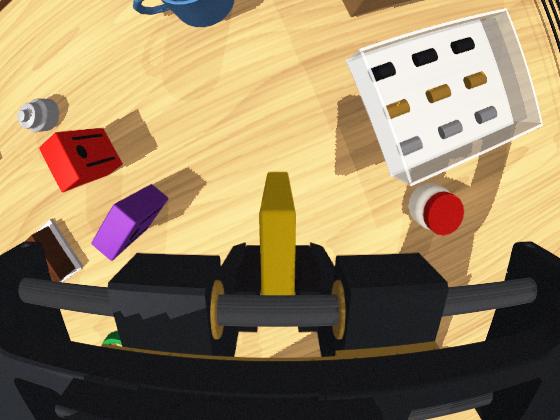

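Yellow is held straight at (277,230), 15.8 mm between the pads and clear of the table. Now to the narrow slot.

Emit:
{"fn": "send_rows", "kwargs": {"increments": "0 0 0 0 -7.5;0 0 0 0 -7.5;0 0 0 0 -7.5;0 0 0 0 -7.7;0 0.5 -2 0 0;0 0.7 -3.3 0 0;0 0.7 -3.6 0 0;0 0.7 -3.6 0 0;0 0.7 -3.6 0 0;0 0.7 -3.6 0 0;0 0.7 -3.6 0 0;0 0.7 -3.6 0 0;0 0.7 -3.6 0 0;0 0.7 -3.6 0 0;0 0.7 -2.7 0 0;0 0.37 -1.92 0 0;0 0 0 0 0;0 0 0 0 0"}}

```text
t: 7.8
eef_pos: [0.5702, 0.0793, 0.2263]
ee_rot: [0.0, 0.998, 0.058, -0.0]
force: [0.1, -0.4, -1.5]
grip_width: 0.176
```

```bash
python3 -c "
from h import *
go(.5708,.0795,.074,6.7)
cv2.imwrite('pics/w4.png',camera('wrist')[:,:,::-1]);cv2.imwrite('pics/s4.png',camera('scene')[:,:,::-1]);cv2.imwrite('pics/d4.png',camera('side')[:,:,::-1])"
```

```text
t 7.8 pos [0.5702 0.0793 0.2263] yaw 6.68 turn -0.02 shift cm [ 7.000e-02 -1.000e-02  1.523e+01] F [ 0.1 -0.4 -1.5] w 15.5 tilt 0.03
```

View pics/w4.png

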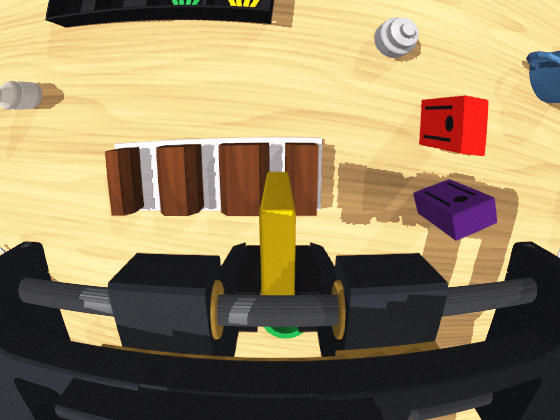

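View pics/s4.png

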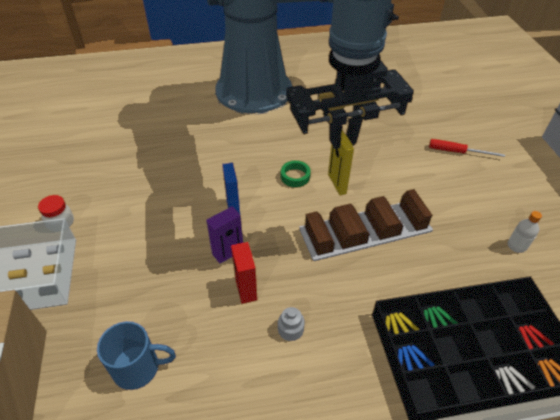

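View pics/d4.png

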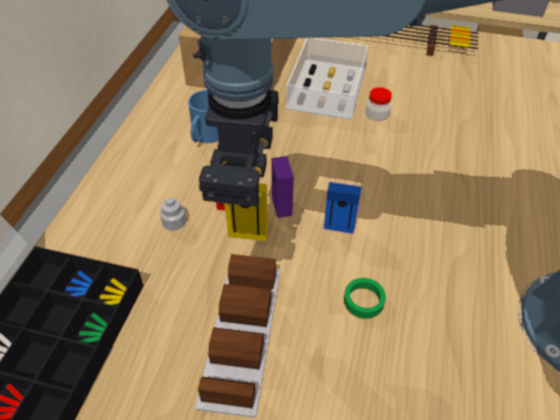

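The wrist view shows the gauge at (215,180) with its narrow slot at (277,160). The packer at (277,230) lies nearly in line with it. I'll measure the slot edges in a crop.

```bash
python3 -c "
from h import *
c=cv2.imread('pics/w4.png')[130:225,95:345];cv2.imwrite('pics/w4c.png',cv2.resize(c,None,fx=3.2,fy=3.2,interpolation=cv2.INTER_CUBIC))
c=cv2.imread('pics/w4.png')[130:225,225:345];cv2.imwrite('pics/w4d.png',cv2.resize(c,None,fx=6,fy=6,interpolation=cv2.INTER_CUBIC))
"
```

```text
(no output)
```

View pics/w4d.png

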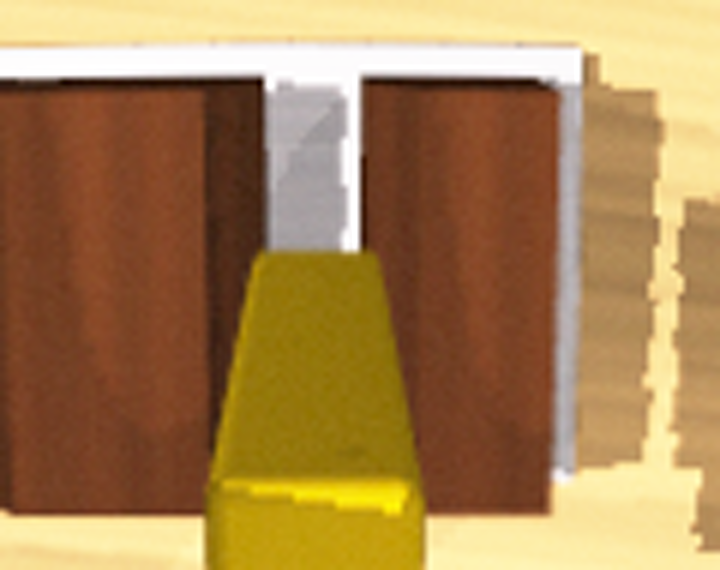

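View pics/w4c.png

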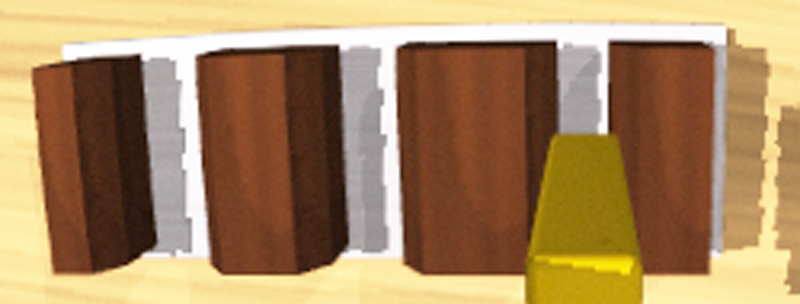

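Run:
```python
from h import *
s=sense();M=rot(s["ee_rot"])
def L(a,b,z):
    P=wonz((225+(a+.5)/6-.5,130+(b+.5)/6-.5),z,s); t=M.T@(P-s["eef_pos"]); print((a,b),"tool mm",(t*1e3).round(1),P.round(4))
for p in [(265,80),(268,248),(361,80),(363,160)]: L(*p,.008)
print("top edges outer right .052"); 
for p in [(558,90),(550,510)]: L(*p,.052)
L(368,88,.038);L(375,235,.038)
print("foot");z=.2263-.0665
for p in [(262,252),(376,252)]: L(*p,z)
print("holder pad level top face edges")
for p in [(207,485),(424,485)]: L(*p,z)
```

```text
(265, 80) tool mm [ 40.2  -9.6 218.5] [0.6092 0.093  0.008 ]
(268, 248) tool mm [  5.7  -9.2 218.5] [0.5749 0.0886 0.008 ]
(361, 80) tool mm [ 40.2   9.8 218.5] [0.6114 0.0737 0.008 ]
(363, 160) tool mm [ 23.8  10.2 218.5] [0.5952 0.0714 0.008 ]
top edges outer right .052
(558, 90) tool mm [ 41.7  44.3 174.5] [0.6169 0.0396 0.052 ]
(550, 510) tool mm [-37.3  44.8 174.5] [0.5384 0.0299 0.052 ]
(368, 88) tool mm [ 40.7  10.4 188.5] [0.612  0.0732 0.038 ]
(375, 235) tool mm [ 12.8  11.8 188.5] [0.5844 0.0686 0.038 ]
foot
(262, 252) tool mm [28.6 -6.3 66.7] [0.5981 0.0883 0.1598]
(376, 252) tool mm [28.6  8.1 66.7] [0.5997 0.074  0.1598]
holder pad level top face edges
(207, 485) tool mm [ -2.  -13.6  66.7] [0.5668 0.0921 0.1598]
(424, 485) tool mm [-2.  14.6 66.7] [0.5701 0.0641 0.1598]
```

Emit:
{"fn": "send_rows", "kwargs": {"increments": "0 0.2 -0.05 1.5 -0.5;0 0 0 2.5 0;0 0 0 2.5 0;0 0 0 2 0;0 0 0 1.5 0;0 0 0 1 0;0 0 0 0.6 0;0 0 0 0.5 0;0 0 0 0.5 0;0 0 0 0 0"}}

```text
t: 9.2
eef_pos: [0.5722, 0.0805, 0.1003]
ee_rot: [-0.0, 0.998, 0.063, -0.0]
force: [-0.1, 0.4, -0.8]
grip_width: 0.181
```

```bash
python3 -c "
from h import *
go(.5708,.0795,.0745,6.7)
cv2.imwrite('pics/w5.png',cv2.resize(camera('wrist')[120:260,200:350,::-1],None,fx=4,fy=4))"
```

```text
t 9.2 pos [0.5722 0.0805 0.1003] yaw 7.22 turn 0.52 shift cm [-0.15  0.09  2.58] F [-0.1  0.4 -0.8] w 16.0 tilt 0.01
```

View pics/w5.png

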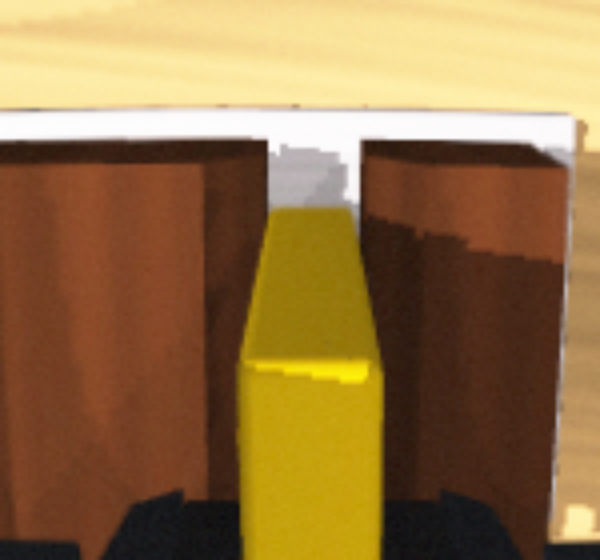

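The foot (270..353) is already between the narrow slot's walls (267..360), with no contact force. I'll keep going down.

Emit:
{"fn": "send_rows", "kwargs": {"increments": "0 0 0.05 0.5 0;0 0 0 0.6 0;0 0 0 0.6 0;0 0 0 0.5 0;0 0 0 0.3 0;0 0 0 0 0;0 0 0 0 0"}}

```text
t: 10.12
eef_pos: [0.5725, 0.08, 0.0757]
ee_rot: [0.0, 0.998, 0.063, 0.0]
force: [0.1, 0.4, -0.7]
grip_width: 0.179
```

```bash
python3 -c "
from h import *
go(.5708,.0795,.0745,6.7)"
```

```text
t 10.12 pos [0.5725 0.08   0.0757] yaw 7.22 turn 0.52 shift cm [-0.18  0.03  0.12] F [ 0.1  0.4 -0.7] w 15.7 tilt 0.02
```

Emit:
{"fn": "send_rows", "kwargs": {"increments": "0 0 0 0.1 0;0 0 0 0 0;0.5 0 0 0 0;0.5 0 0 0 0;0.5 0 0 0 0;0.5 0 0 0 0;0.5 0 0 0 0;0.6 0 0 -1 0;1 0 0 -2.5 0;1 0 0 -3 0;1 0 0 -3 0;1 0 0 -3 0;1 0 0 -3 0;1 0 0 0 0;1 0 0 0 0"}}

```text
t: 12.0
eef_pos: [0.5719, 0.0801, 0.2289]
ee_rot: [-0.0, 0.998, 0.063, -0.0]
force: [-0.7, -0.3, -0.1]
grip_width: 0.997
```

```bash
python3 -c "
from h import *
go(.665,-.1117,.226,5)
cv2.imwrite('pics/w6.png',camera('wrist')[:,:,::-1]);cv2.imwrite('pics/d6.png',camera('side')[:,:,::-1])"
```

```text
t 12.0 pos [0.5719 0.0801 0.2289] yaw 7.22 turn 2.22 shift cm [ 7.6  19.92  0.29] F [-0.7 -0.3 -0.1] w 87.8 tilt 0.05
```

View pics/w6.png

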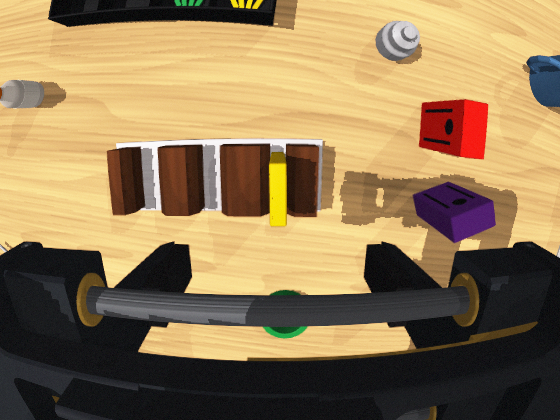

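View pics/d6.png

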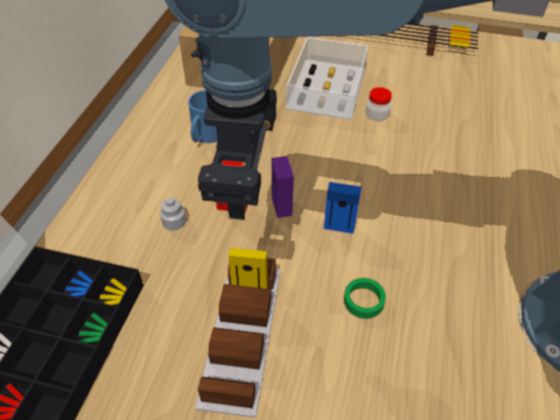

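Yellow stands in the narrow slot, at wrist (278,188) and side (247,268), and is released. Next is red.

Emit:
{"fn": "send_rows", "kwargs": {"increments": "1 0 0 0 2.2;1 1 2.5 0 0;1 1.2 3.2 0 0;1 1.2 3.2 0 0;1 1.2 3.2 0 0;1 1.2 3.2 0 0;1 1.2 3.2 0 0;1 0.6 1.4 0 0;1 0 0 0 0;1 0 0 0 0"}}

```text
t: 13.35
eef_pos: [0.665, -0.1103, 0.2291]
ee_rot: [-0.0, 0.999, 0.044, -0.0]
force: [-0.1, 0.0, 1.0]
grip_width: 1.001
```

```bash
python3 -c "
from h import *
go(.665,-.1117,.066,5)
im=camera('wrist')[:,:,::-1]
cv2.imwrite('pics/w7.png',im);cv2.imwrite('pics/w7c.png',cv2.resize(im[130:250,240:340],None,fx=5,fy=5,interpolation=cv2.INTER_CUBIC))"
```

```text
t 13.35 pos [ 0.665  -0.1103  0.2291] yaw 5.07 turn 0.07 shift cm [-0.02  0.14 16.31] F [-0.1  0.   1. ] w 88.1 tilt 0.07
```

View pics/w7.png

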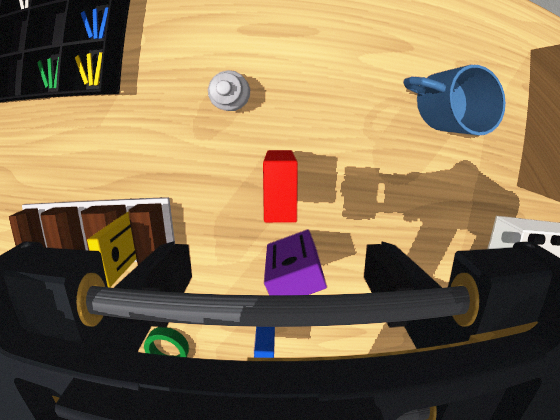

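View pics/w7c.png

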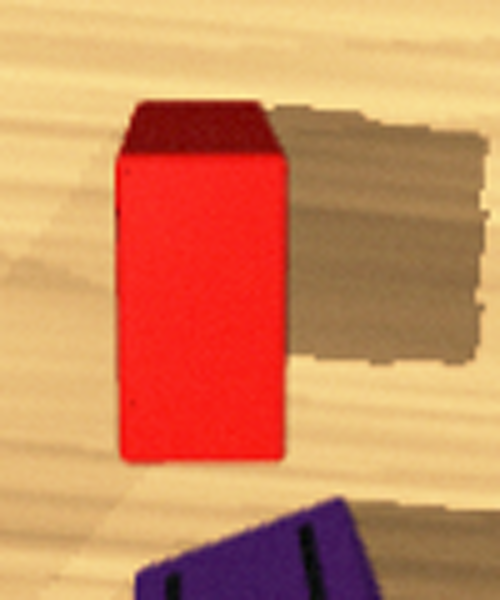

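Run:
```python
from h import *
s=sense();M=rot(s["ee_rot"])
for a,b in [(118,155),(287,155),(284,461),(121,461)]:
    P=wonz((240+(a+.5)/5-.5,130+(b+.5)/5-.5),.11,s);print(P.round(4),(M.T@(P-s["eef_pos"])*1e3).round(1))
```

```text
[ 0.6944 -0.0952  0.11  ] [ 30.6 -12.3 119.4]
[ 0.6972 -0.1261  0.11  ] [ 30.6  18.7 119.4]
[ 0.6386 -0.1315  0.11  ] [-28.2  19.  119.4]
[ 0.6359 -0.1004  0.11  ] [-28.2 -12.3 119.4]
```

Red is centred at wrist (280,192) and aligned, about 3 mm off in tool y. I'll correct that and descend.

Emit:
{"fn": "send_rows", "kwargs": {"increments": "1 0.1 0.25 2 0;1 0 0 2.5 0;1 0 0 3 0;1 0 0 3 0;1 0 0 2.5 0;1 0 0 2 0;1 0 0 1.3 0;1 0 0 0 0;0 0 0 0 0;0 0 0 0 0;0 0 0 0 0;0 0 0 0 0;0 0 0 0 0;0 0 0 0 0;0 0 0 0 0;0 0 0 0 0;0 0 0 0 0;0 0 0 0 0", "newtons": 30}}

```text
t: 15.65
eef_pos: [0.6667, -0.1139, 0.0665]
ee_rot: [-0.0, 0.999, 0.044, -0.0]
force: [-1.0, 1.1, 0.3]
grip_width: 0.357
```

Emit:
{"fn": "send_rows", "kwargs": {"increments": "0 0 0 -1 0;0 0 0 -2 0;0 0 0 -3 0;0 0 0 -3 0;0 0 0 -3 0;0 0 0 -3 0;0 0 0 -3 0;0 0 0 -2 0;0 0 0 0 0"}}

```text
t: 16.77
eef_pos: [0.6677, -0.1143, 0.2693]
ee_rot: [0.001, 0.999, 0.044, 0.002]
force: [0.1, 0.2, -1.1]
grip_width: 0.357
```

```bash
python3 -c "
from h import *
go(.5525,.2385,.266,7.2)
im=camera('wrist')[:,:,::-1]
cv2.imwrite('pics/w8.png',im)"
```

```text
t 16.77 pos [ 0.6677 -0.1143  0.2693] yaw 5.02 turn -2.18 shift cm [ -7.01 -36.45   0.33] F [ 0.1  0.2 -1.1] w 31.4 tilt 0.26
```

View pics/w8.png

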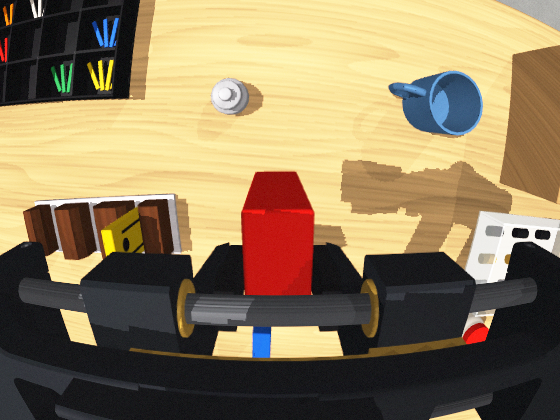

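Red is held at (278,240), 31.4 mm between the pads and well clear. Now to the wide slot.

Emit:
{"fn": "send_rows", "kwargs": {"increments": "0 0 0 0 -2.2;0 -0.4 -2 0 0;0 -0.6 -3 0 0;0 -0.6 -3.2 0 0;0 -0.6 -3.2 0 0;0 -0.6 -3.2 0 0;0 -0.6 -3.2 0 0;0 -0.6 -3.2 0 0;0 -0.6 -3.2 0 0;0 -0.6 -3.2 0 0;0 -0.6 -3.2 0 0;0 -0.6 -2.9 0 0;0 -0.6 -2 0 0;0 0 -1 2 0;0 0 0 2 0;0 0 0 0 0;0 0 0 0 0"}}

```text
t: 18.95
eef_pos: [0.5516, 0.2389, 0.2263]
ee_rot: [0.0, 0.998, 0.063, -0.0]
force: [-0.2, 0.2, -1.6]
grip_width: 0.364
```

```bash
python3 -c "
from h import *
go(.5525,.2388,.0745,7.2)
im=camera('wrist')[:,:,::-1]
cv2.imwrite('pics/w9.png',im);cv2.imwrite('pics/w9c.png',cv2.resize(im[130:230,220:350],None,fx=6,fy=6,interpolation=cv2.INTER_CUBIC))"
```

```text
t 18.95 pos [0.5516 0.2389 0.2263] yaw 7.18 turn -0.02 shift cm [ 0.09  0.02 15.18] F [-0.2  0.2 -1.6] w 32.0 tilt 0.02
```

View pics/w9.png

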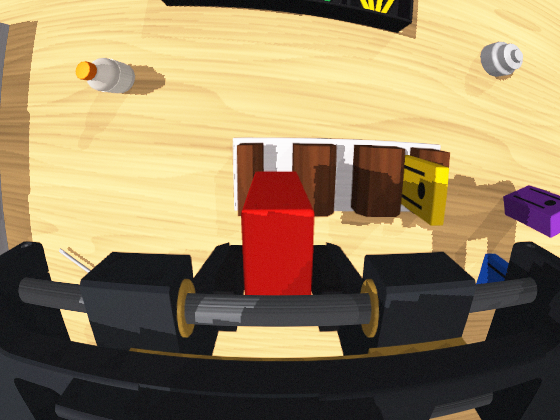

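View pics/w9c.png

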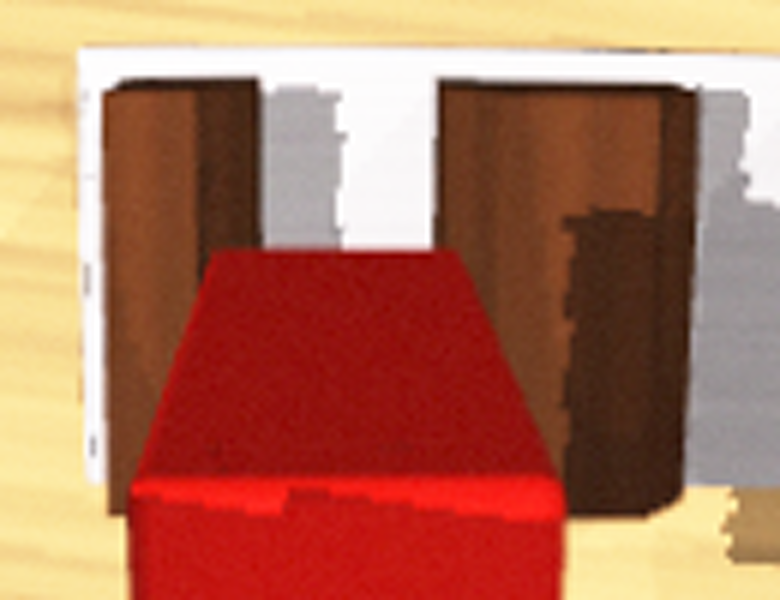

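Run:
```python
from h import *
s=sense();M=rot(s["ee_rot"])
def L(a,b,z):
    P=wonz((220+(a+.5)/6-.5,130+(b+.5)/6-.5),z,s);print((a,b),(M.T@(P-s["eef_pos"])*1e3).round(1))
for p in [(260,80),(262,246),(437,80),(434,246)]:L(*p,.008)
print("len");L(104,92,.052);L(107,515,.052)
print("foot");L(211,252,.16);L(460,252,.16)
```

```text
(260, 80) [ 40.2 -16.8 219. ]
(262, 246) [  6.  -16.6 218.9]
(437, 80) [ 40.2  19.1 219. ]
(434, 246) [  6.   18.7 219. ]
len
(104, 92) [ 41.3 -43.2 175. ]
(107, 515) [-38.4 -44.7 174.9]
foot
(211, 252) [ 28.6 -16.6  67. ]
(460, 252) [28.6 15.  67. ]
```

Emit:
{"fn": "send_rows", "kwargs": {"increments": "0 0.25 0.13 1.5 0;0 0 0 2.5 0;0 0 0 2.5 0;0 0 0 2 0;0 0 0 1.2 0;0 0 0 0.7 0;0 0 0 0.5 0;0 0 0 0 0"}}

```text
t: 20.0
eef_pos: [0.5542, 0.2384, 0.1177]
ee_rot: [-0.0, 0.998, 0.063, 0.0]
force: [-0.3, 0.0, -1.8]
grip_width: 0.36
```

```bash
python3 -c "
from h import *
go(.5525,.2388,.0745,7.2)
cv2.imwrite('pics/w10.png',cv2.resize(camera('wrist')[120:260,200:350,::-1],None,fx=4,fy=4))"
```

```text
t 20.0 pos [0.5542 0.2384 0.1177] yaw 7.22 turn 0.02 shift cm [-0.16 -0.06  4.32] F [-0.3  0.  -1.8] w 31.7 tilt 0.02
```

View pics/w10.png

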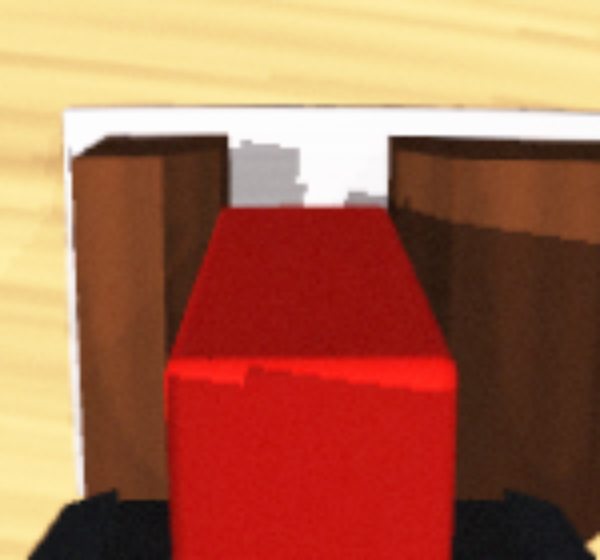

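The foot (222..387) is just entering the flare over the slot floor (230..388). By scale it is about 0.9 mm towards the left wall, so I'll nudge and go down.

Emit:
{"fn": "send_rows", "kwargs": {"increments": "0 0 0.08 0.5 0;0 0 0 0.6 0;0 0 0 0.6 0;0 0 0 0.6 0;0 0 0 0.6 0;0 0 0 0 0"}}

```text
t: 20.8
eef_pos: [0.5536, 0.2375, 0.0877]
ee_rot: [0.0, 0.998, 0.063, -0.001]
force: [0.5, -0.5, -3.2]
grip_width: 0.363
```

```bash
python3 -c "
from h import *
go(.5525,.2388,.0745,7.2)"
```

```text
t 20.8 pos [0.5536 0.2375 0.0877] yaw 7.22 turn 0.02 shift cm [-0.09 -0.15  1.32] F [ 0.5 -0.5 -3.2] w 31.9 tilt 0.08
```

Red's foot is in the parallel section of the slot and there is little force.

Emit:
{"fn": "send_rows", "kwargs": {"increments": "0 0 0 0.5 0;0 0 0 0.4 0;0 0 0 0.3 0;0 0 0 0 0;0 0 0 0 0"}}

```text
t: 21.42
eef_pos: [0.5542, 0.2376, 0.0766]
ee_rot: [-0.0, 0.998, 0.063, 0.0]
force: [0.2, -0.1, -0.9]
grip_width: 0.359
```

```bash
python3 -c "
from h import *
go(.5525,.2388,.0745,7.2)"
```

```text
t 21.43 pos [0.5542 0.2376 0.0766] yaw 7.22 turn 0.02 shift cm [-0.16 -0.14  0.21] F [ 0.2 -0.1 -0.9] w 31.6 tilt 0.01
```

Emit:
{"fn": "send_rows", "kwargs": {"increments": "0 0 0 0.2 0;0 0 0 0 0;0.6 0 0 0 0;0.6 0 0 0 0;0.6 0 0 0 0;0.6 0 0 0 0;0.6 0 0 0 0;0.6 0 0 0 0;0.6 0 0 -1 0;1 0 0 -2.5 0;1 0 0 -3 0;1 0 0 -3 0;1 0 0 -3 0;1 0 0 -3 0;1 -1 0 -3 0;1 -3 0 -3 0;1 -4 0 0 0;1 -4 0 0 0;1 0 0 0 0;1 0 0 0 0"}}

```text
t: 23.92
eef_pos: [0.4358, 0.2226, 0.2904]
ee_rot: [-0.0, 0.998, 0.063, 0.001]
force: [0.0, 0.2, -0.0]
grip_width: 1.0
```

```bash
python3 -c "
from h import *
go(.5525,.2388,.0745,7.2)
for n in ('scene','side','wrist'): cv2.imwrite(f'pics/{n}9.png',camera(n)[:,:,::-1])"
```

```text
t 23.93 pos [0.4358 0.2226 0.2904] yaw 7.22 turn 0.02 shift cm [11.78 -0.14 21.59] F [ 0.   0.2 -0. ] w 88.0 tilt 0.12
```

View pics/scene9.png

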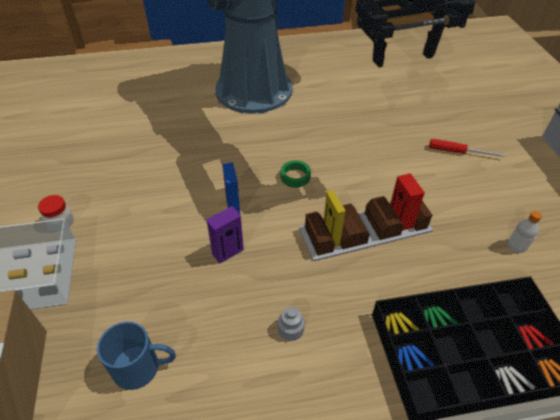

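View pics/side9.png

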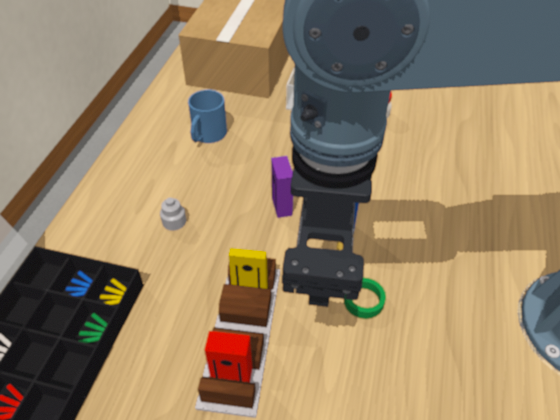

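View pics/wrist9.png

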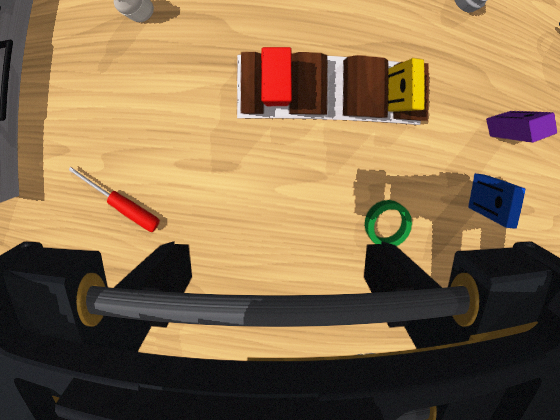

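Both packers stand in their slots, yellow at scene (335,215) and red at (407,200), and blue is unchanged at (231,188). I'll check the positions and heights of the top corners numerically.

Run:
```python
import cv2
a=cv2.imread('pics/scene9.png')[165:265,315:435];b=cv2.imread('pics/side9.png')[240:390,195:285]
cv2.imwrite('pics/f1.png',cv2.resize(a,None,fx=6,fy=6,interpolation=cv2.INTER_CUBIC));cv2.imwrite('pics/f2.png',cv2.resize(b,None,fx=4,fy=4,interpolation=cv2.INTER_CUBIC))
import numpy as np
for f in('scene0','scene9'):
    h=cv2.cvtColor(cv2.imread(f'pics/{f}.png'),cv2.COLOR_BGR2HSV)[155:215,215:250]
    m=(h[:,:,0]>105)&(h[:,:,0]<122)&(h[:,:,1]>150);ys,xs=np.nonzero(m);print(f,m.sum(),xs.mean(),ys.mean())
```

```text
scene0 451 15.840354767184035 30.20177383592018
scene9 463 15.95464362850972 30.550755939524837
```

View pics/f1.png

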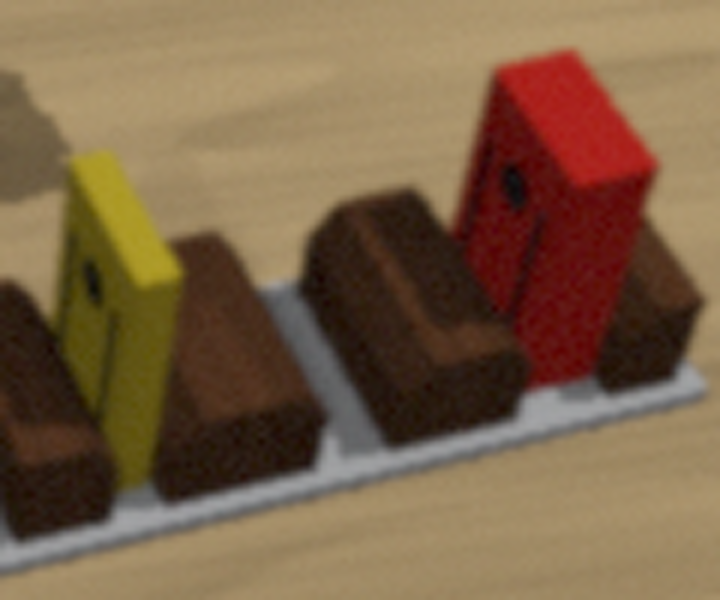

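View pics/f2.png

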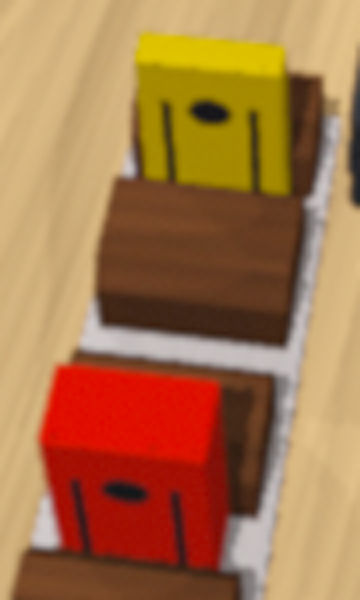

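Run:
```python
from h import *
s1=lambda l:[((a+.5)/6-.5+315,(b+.5)/6-.5+165) for a,b in l]
s2=lambda l:[((a+.5)/4-.5+195,(b+.5)/4-.5+240) for a,b in l]
a=np.radians(7);Rg=np.c_[[np.cos(a),np.sin(a)],[-np.sin(a),np.cos(a)]];g=np.array([.562,.159])
for n,A,B in [("Y",[(72,158),(110,152),(183,272),(137,284)],[(143,33),(284,42),(283,74),(137,64)]),("R",[(497,72),(573,52),(657,165),(578,187)],[(60,365),(221,382),(208,460),(42,443)])]:
    pa=np.mean(s1(A),0);pb=np.mean(s2(B),0)
    P,e=tri(ray("scene",pa),ray("side",pb))
    c=[Rg.T@(np.mean([onz(m,p,.118)[:2] for p in q],0)-g) for m,q in(("scene",s1(A)),("side",s2(B)))]
    print(n,"top z",P[2].round(4),"gap",e.round(4),"gauge xy",(Rg.T@(P[:2]-g)).round(4),[x.round(4) for x in c])
```

```text
Y top z 0.1174 gap 0.0001 gauge xy [-0.0007 -0.0794] [array([-0.0008, -0.0797]), array([-0.0007, -0.0789])]
R top z 0.1163 gap 0.0008 gauge xy [0.0005 0.0805] [array([0.0018, 0.0795]), array([-0.    ,  0.0809])]
```

Both tops are at about 0.117 m (0.118 m when fully down), and both packers are within about 1 mm of their slot centres. Handing in.

```bash
python3 -c "
from station import *
print(finish_job(),sense()['t'])"
```

```text
the job is handed in; nothing more can be done
the job is handed in; nothing more can be done
```

I placed the yellow packer in the narrowest slot and the red packer in the widest slot, released both, backed the arm clear and handed the job in. The clock stood at about 24 s of the allowed 64 s.

| Packer | Top height measured (fully down: 118 mm) | Measured position in gauge frame (x, y) | Slot centre (x, y) |
|---|---|---|---|
| Yellow | 117.4 mm | (-0.7, -79.4) mm | (0, -80) mm |
| Red | 116.3 mm | (0.5, 80.5) mm | (0, 80) mm |

- **Look-alike and blue packer:** I never gripped blue or the purple look-alike. Blue's image centroid in the scene camera moved by less than half a pixel between the first and last pictures.
- **Forces:** all the force readings I took were a few newtons at most. I only read them at the end of each move.
- **Disagreements between measurements:** the wrist and fixed cameras differed by 2 to 4 mm on the yellow and red packers, and by about 2 mm on the gauge. I corrected for this with small shifts before lowering each packer.
- **Failed checks:** none. The hand-in reported no verdict.

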